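# Make up two patients' medicine kits

### The job

Make up two patients' kits from the medicines on the clinic desk. For the compact tray (wells side by side): stand the slim bottle in the middle of the round well and lay the short carton in the middle of the oblong well; for the long narrow tray (wells end to end): stand the squat jar in the middle of the round well and lay the long carton in the middle of the oblong well. Cartons lie flat and lengthwise in their wells, bottle and jar stand upright, and the salve tin, the flask and the tissue box stay where they are.

Things in the scene. Friction and masses are not known exactly. Their poses are not given: they have to be found in the camera images.
- slim_bottle: Slim white plastic pill bottle, standing upright, with a narrow ribbed cap: the tallest and thinnest of the stock. Body 38 mm diameter from the base up to 62 mm, then a shoulder and a 29 mm cap; 85 mm high overall; about 60 g. Origin: centre of its underside; z up.
- squat_jar: Squat white plastic jar, standing upright, with a wide ribbed cap. Body 58 mm diameter from the base up to 44 mm, then a shoulder and a 50 mm cap; 62 mm high overall; about 100 g. Origin: centre of its underside; z up.
- long_carton: The longer of two white medicine cartons, lying flat: 95 mm long (its x), 38 mm wide (its y), 28 mm high (its z); about 50 g. Origin: centre of its underside.
- short_carton: The shorter of two white medicine cartons, lying flat: 62 mm long (its x), 38 mm wide (its y), 28 mm high (its z); about 50 g. Origin: centre of its underside.
- compact_tray: Compact, nearly square grey kit tray, fixed to the desk, 136 (its x) by 172 mm (its y), its two wells SIDE BY SIDE. Origin: centre of its underside; z up. Floor of the wells at z = 3 mm, rims of their 3 mm walls at z = 8 mm. Round well: centre (0, +39) mm, 80 mm inside diameter. Oblong well: centre (0, -46) mm, inside 120 mm along the tray's x by 62 mm along its y.
- narrow_tray: Long narrow grey kit tray, fixed to the desk, 94 (its x) by 232 mm (its y), its two wells END TO END. Origin: centre of its underside; z up. Floor of the wells at z = 3 mm, rims of their 3 mm walls at z = 8 mm. Round well: centre (0, +68) mm, 80 mm inside diameter. Oblong well: centre (0, -48) mm, inside 120 mm along the tray's y by 62 mm along its x.
- salve_tin: Low round aluminium salve tin, 54 mm diameter, 22 mm high, standing among the stock; not part of either kit, to be left where it is. Origin: centre of its underside.
- flask: Bystander: dark purple drinking flask with a steel lid, 66 mm diameter, 213 mm high, loose, standing upright to the robot's left. Origin: centre of its underside.
- tissue_box: Bystander: white tissue box, 120 mm (x) by 200 mm (y), 75 mm high, loose, to the robot's right. Origin: centre of its underside.
There are look-alikes about, which are no part of the job. What is shaped like the slim_bottle but black or turquoise is not meant. Leave any green look-alike of the narrow_tray alone.

How it is judged:
At the end, for the whole second after the job is handed in: Each kit thing is in its own well, within 15 mm of the centre along tray x and y, released, at rest; bottle and jar upright, cartons flat (0.1 rad) and lengthwise (0.3 rad, either way round). Salve tin, flask, tissue box within 20 mm of their starts; flask upright (0.1 rad) (x of slim_bottle in the frame of compact_tray between -0.015 and 0.015 m and y of slim_bottle in the frame of compact_tray between 0.024 and 0.054 m and z of slim_bottle in the frame of compact_tray below 0.007 m and angle between each of slim_bottle, squat_jar, flask's own z axis and vertical below 0.1 rad and linear speed of each of slim_bottle, short_carton, squat_jar, long_carton below 0.02 m/s and angular speed of each of slim_bottle, short_carton, squat_jar, long_carton below 0.2 rad/s and x of short_carton in the frame of compact_tray between -0.015 and 0.015 m and y of short_carton in the frame of compact_tray between -0.061 and -0.031 m and z of short_carton in the frame of compact_tray below 0.035 m and angle between the z axis of short_carton and the z axis of compact_tray, either way round below 0.1 rad and angle between the x axis of short_carton and the x axis of compact_tray, either way round below 0.3 rad and x of squat_jar in the frame of narrow_tray between -0.015 and 0.015 m and y of squat_jar in the frame of narrow_tray between 0.053 and 0.083 m and z of squat_jar in the frame of narrow_tray below 0.007 m and x of long_carton in the frame of narrow_tray between -0.015 and 0.015 m and y of long_carton in the frame of narrow_tray between -0.063 and -0.033 m and z of long_carton in the frame of narrow_tray below 0.035 m and angle between the z axis of long_carton and the z axis of narrow_tray, either way round below 0.1 rad and angle between the x axis of long_carton and the y axis of narrow_tray, either way round below 0.3 rad and distance of each of salve_tin, flask, tissue_box from where it was at the start of the episode below 0.02 m); the robot touches nothing.
It fails at once if the salve tin, the flask or the tissue box was moved by more than 20 mm, or the flask was tipped (distance of any of salve_tin, flask, tissue_box from where it was at the start of the episode above 0.02 m or angle between flask's own z axis and vertical above 0.3 rad).
It also fails if it takes over 106 s, if anything falls off the work surface, if the arm or the gripper's body presses on something with over 40 N, if the wrist force passes 120 N, or if a joint passes its speed limit or range.

### The arm

A 6-joint arm with a two-finger parallel gripper is mounted at the origin on the work surface. World frame = base frame: x ahead of the robot, y to its left, z up, the work surface at z = 0. Lengths are in m, angles in rad, forces in N, time in s.
With the tool pointing down it reaches from about 0.2 to 0.875 m from the base axis. Payload 3.4 kg.
Tool frame: the origin (TCP) lies between the finger pads; the fingertips stand ctrl.tcp_to_tips ahead of it and the grasp point (between the pads) lies 6 mm ahead of it (ctrl.tcp_to_tips is the distance from the TCP to the fingertips, in m); z points along the fingers, x is the direction in which the jaws open and shut, and the axes are right-handed (so a half turn about z gives the same grasp; the last joint's range is limited). The gripper opens to 94 mm and grips with 3 to 60 N. Pads are 16 mm wide; open, the fingers measure 119 mm over their backs; the gripper's body (75 mm by 177 mm) begins 78 mm behind the grasp point.
Start: joints at [-0.121, 0.276, 1.505, -0, 1.361, -0.121], TCP at [0.575, -0, 0.23] pointing down, gripper open.
Joint ranges: [-2.89, 2.89], [-0.75, 2.08], [0.22, 2.7], [-1.18, 4.32], [0.11, 2.71], [-2.7, 2.7]. Speed limits (rad/s): [2.57, 2.57, 3.14, 3.14, 3.14, 3.14].

### API

Orientations are given as [roll, pitch, yaw] about the fixed x, y, z axes, in that order (R = Rz(yaw) Ry(pitch) Rx(roll)).
In Python, from station import ctrl gives the robot as it stands.
- The arm moves only by the shell command python3 -m creep 'ROWS' [FORCE]. ROWS is JSON, a list of rows, each an object with "offset": the shift along the tool's x, y, z in cm, a list of three; "roll": the turn about the tool's z in rad; "grip": the finger opening in cm, from 0 to 9.4. In form: [{"offset": [x, y, z], "roll": roll, "grip": grip}, ...]. A call has 1 to 12 rows; each row shifts and turns the pose as measured when the row begins, along the tool's axes as they then stand; what a row does not reach is not made up. A row lasts 1/12 s, in which the tool goes at most 41.7 mm and 7.16 degrees, less where a joint would pass 70% of its speed; a pose out of reach is approached as far as the arm can. A call is refused whole if a number of a shift passes 4.17 or a number of a turn 0.125, either way. A call with a gripper value outside its range is refused whole. The fingers move at their own pace and stop on an object; FORCE is the grip in N (left out, the last holds). Time passes only in rows, so rows that do not move let the fingers close. It gives the time, the measured TCP pose, the force and the opening at its end, in the units of the state.
- ctrl.sense(): the state, without advancing time (a new reading comes with each control period).
- ctrl.capture(name): name is "scene" or "side" or "wrist"; returns a dict with "frame" (480x640x3 uint8, red, green, blue), "K" (3x3 intrinsics, pixels), "xyz" and "rotation" of the camera in the world. Camera axes: x right, y down, z forward; pixel columns grow to the right and rows downward; lengths in m; the calibration is good to about 2 mm. A picture is of the moment at which its call begins. There is no depth.
- ctrl.hand_in(): hands the job in, once; it reports no verdict.
The state is a dict: "t": time; "joint_pos": joint angles; "qvel": joint speeds; "joint_efforts": joint torques, N m; "eef_pos": TCP position; "tool_rot": TCP orientation; "ft_force": force on the tool from outside, world axes, zero at the start; "moment": the same for the moment, N m; "grip_width": opening from 0.0 (shut) to 1.0 (fully open).
Only numpy, scipy, OpenCV 4.12 (cv2) and the standard library are available. Lean on these libraries where they do the work, as an engineer would, in place of code of your own. Each camera call takes 0.05 s, during which the arm holds its last target. There are 200 camera calls.

## Working session

There is one attempt and no reset: what is moved stays moved. The work goes in short steps, Python scripts to look and compute and a shell command to move; the robot and the scene stay as the last step left them, time stands still between calls to the robot, and variables do not carry over. Pictures are saved under pics/ and viewed, about 12 in all and at most 16, crops included, and the job is handed in when it is done.

```bash
mkdir -p pics; ls; python3 - <<'E'
from station import ctrl
import cv2,pickle
s=ctrl.sense();print(s,ctrl.tcp_to_tips)
for n in("scene","side","wrist"):
    c=ctrl.capture(n);pickle.dump(c,open(f"pics/{n}0.pkl","wb"))
    cv2.imwrite(f"pics/{n}0.png",c["frame"][:,:,::-1]);print(n,c["K"],c["xyz"],c["rotation"])
E
```

```text
pics
{'t': 0.0, 'joint_pos': array([-1.21032169e-01,  2.76592378e-01,  1.50613061e+00, -2.27244989e-05,
        1.36069108e+00, -1.21001639e-01]), 'qvel': array([ 0.00032419, -0.00088641,  0.00010813, -0.00085512,  0.00052089,
        0.00065405]), 'joint_efforts': array([ 1.66144628e-04, -4.04588020e+01, -2.37234324e+01,  7.02253589e-02,
        3.46444664e-02, -1.77189750e-04]), 'eef_pos': array([5.74473064e-01, 3.20237129e-05, 2.29607206e-01]), 'tool_rot': array([-3.14139485e+00,  1.81077683e-03, -2.55915902e-05]), 'ft_force': array([-0.24399475, -0.34053713,  0.27398848]), 'moment': array([ 0.04744043,  0.01264416, -0.01247131]), 'grip_width': 1.001610001187891} 0.025
scene [[491.3178508    0.         323.07001428]
 [  0.         491.3178508  242.80752493]
 [  0.           0.           1.        ]] [1.23188103 0.49072803 0.73766794] [-2.22947055 -0.00931401  2.20654006]
side [[526.9265491    0.         315.55379215]
 [  0.         526.9265491  240.82833165]
 [  0.           0.           1.        ]] [ 0.33114045 -1.14128858  0.71662174] [-2.10018952 -0.00522841 -0.14468907]
wrist [[344.14572821   0.         318.8596555 ]
 [  0.         344.14572821 235.66432623]
 [  0.           0.           1.        ]] [0.5745843  0.06842861 0.38419308] [2.90162505e+00 1.42507165e-03 1.39264304e-03]
```

View pics/scene0.png

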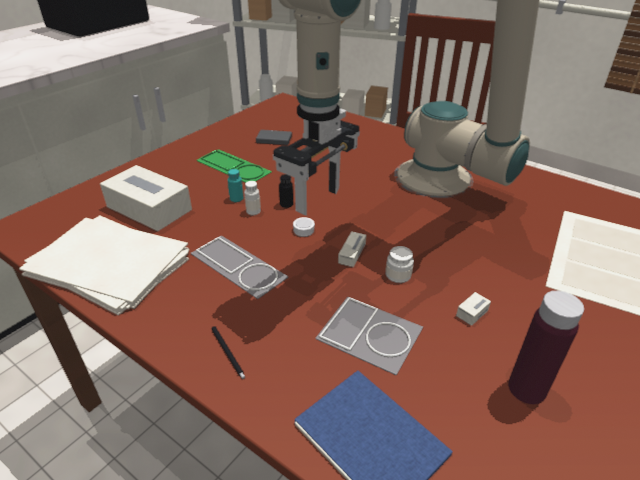

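View pics/side0.png

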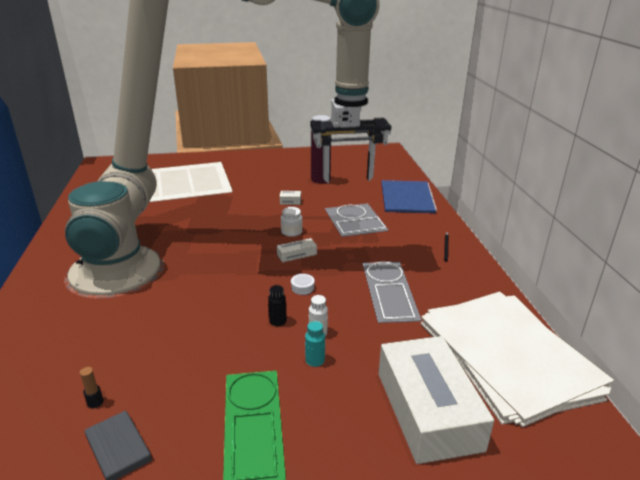

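Scene view candidates:
- **Slim bottle:** the white one at (252,198). The turquoise (235,186) and black (286,192) bottles are look-alikes.
- **Narrow tray:** grey at (238,264). The green one at (234,165) is a look-alike.
- **Compact tray:** (370,333).
- **Long and short cartons:** (352,249) and (474,308).
- **Jar and salve tin:** jar at (400,264), tin at (304,227).

Next I'll measure with masks in both views.

```bash
cat > h.py <<'E'
import numpy as np,cv2,pickle
from scipy.spatial.transform import Rotation as R
def load(n): return pickle.load(open(f"pics/{n}.pkl","rb"))
def ray(c,uv,z):
    uv=np.atleast_2d(np.asarray(uv,float)); d=np.c_[uv,np.ones(len(uv))]@np.linalg.inv(c["K"]).T
    d=d@R.from_euler("xyz",c["rotation"]).as_matrix().T; o=np.asarray(c["xyz"])
    return o+d*((z-o[2])/d[:,2])[:,None]
def proj(c,p):
    q=(np.atleast_2d(p)-c["xyz"])@R.from_euler("xyz",c["rotation"]).as_matrix()@c["K"].T
    return q[:,:2]/q[:,2:]
def grey(c,smax=60,vmin=60):
    h=cv2.cvtColor(c["frame"],cv2.COLOR_RGB2HSV); return ((h[...,1]<smax)&(h[...,2]>vmin)).astype(np.uint8)*255
def take(n,tag):
    from station import ctrl
    c=ctrl.capture(n);pickle.dump(c,open(f"pics/{tag}.pkl","wb"));cv2.imwrite(f"pics/{tag}.png",c["frame"][:,:,::-1]);return c
def tri(c1,u1,c2,u2):
    A=[];b=[]
    for c,u in((c1,u1),(c2,u2)):
        d=ray(c,u,0)[0]-c["xyz"];d/=np.linalg.norm(d);P=np.eye(3)-np.outer(d,d);A.append(P);b.append(P@c["xyz"])
    return np.linalg.solve(A[0]+A[1],b[0]+b[1])
E
python3 - <<'E'
from h import *
for n in("scene0","side0"):
    c=load(n);m=grey(c)
    k,l,st,ce=cv2.connectedComponentsWithStats(m)
    for i in range(1,k):
        if 80<st[i,4]<9000 and st[i,1]>120:
            cs,_=cv2.findContours((l==i).astype(np.uint8),0,1);p=ray(c,cs[0].reshape(-1,2),0)[:,:2].astype(np.float32)
            r=cv2.minAreaRect(p*1000)
            print(n,st[i],np.round(r[0]),np.round(r[1]),round(r[2]))
a=load("scene0");b=load("side0")
for nm,u,v in(("bottle top",(251,184),(318,299)),("jar top",(400,252),(291,211)),("tin",(304,224),(303,281)),("short",(474,303),(290,196)),("long",(353,242),(297,246)),("tray c",(370,333),(356,219)),("flask",(560,303),(320,119))):print(nm,tri(a,u,b,v).round(3))
w=load("wrist0")["frame"][:,:,::-1]
s=cv2.resize(a["frame"][140:380,180:520,::-1],None,fx=1.65,fy=1.65,interpolation=2)
cv2.imwrite("pics/crop1.png",s)
E
```

```text
scene0 [256 130  36  12 319] [  80. -560.] [ 81. 114.] 33
scene0 [328 144  17  50 268] [ 130. -267.] [307.  53.] 34
scene0 [273 156  36  59 818] [ 266. -301.] [341. 100.] 51
scene0 [ 100  165   91   66 3826] [ 583. -597.] [199. 317.] 3
scene0 [244 181  17  34 442] [ 412. -353.] [174.  40.] 47
scene0 [ 539  211  101  119 8460] [166. 491.] [463. 187.] 8
scene0 [293 217  22  20 355] [ 436. -151.] [83. 54.] 37
scene0 [338 232  28  35 643] [435.  -2.] [131.  48.] 16
scene0 [ 191  236   97   63 2725] [ 646. -180.] [236.  96.] 86
scene0 [386 246  28  37 844] [416. 119.] [134.  61.] 27
scene0 [   0  258   35   75 1510] [ 992. -508.] [257.  62.] 64
scene0 [456 292  35  33 672] [450. 314.] [50. 91.] 80
scene0 [ 316  297  107   78 4566] [638. 176.] [139. 172.] 6
scene0 [295 421  57  59 297] [895. 246.] [132.   6.] 79
side0 [313 133   9  15 107] [633. 863.] [165.  32.] 82
side0 [323 132  53  51 880] [734. 689.] [514. 205.] 81
side0 [280 191  21  13 271] [471. 352.] [88. 64.] 83
side0 [ 325  204   63   32 1358] [644. 183.] [139. 181.] 7
side0 [281 207  21  29 553] [458. 196.] [171.  59.] 83
side0 [277 238  40  24 646] [456.  33.] [112.  83.] 15
side0 [  68  246   94   49 2726] [  8. -12.] [217. 189.] 21
side0 [ 363  261   58   62 2442] [ 650. -172.] [240.  96.] 85
side0 [291 273  24  22 426] [ 452. -122.] [86. 55.] 82
side0 [308 295  19  43 483] [ 469. -245.] [145.  38.] 81
side0 [  85  411   65   67 2528] [  97. -526.] [ 71. 112.] 29
bottle top [ 0.462 -0.3    0.084]
jar top [0.452 0.132 0.063]
tin [ 0.45  -0.139  0.019]
short [0.465 0.315 0.023]
long [0.451 0.007 0.029]
tray c [0.644 0.178 0.001]
flask [0.582 0.467 0.209]
```

View pics/wrist0.png

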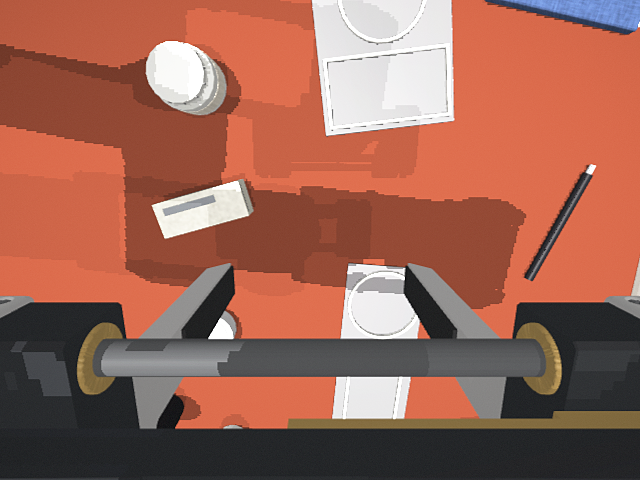

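View pics/crop1.png

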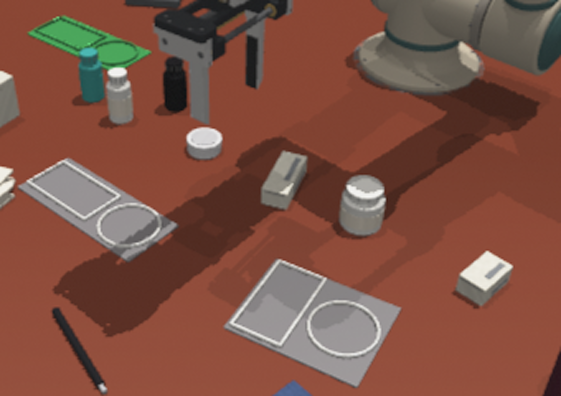

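The crop confirms the choice: the white bottle at crop (119,95), between the turquoise (90,75) and black (175,85) ones. The grey narrow tray is at crop (97,208), and the green one is at (90,40). Triangulated heights match the given sizes (bottle 84, jar 63, tin 19–22, long carton 29 mm). In the wrist view, right is +x and up is +y. It shows the jar top at (175,71), the long carton at (202,208) and the compact tray's oblong well at (388,88). I'll move towards the short carton for a closer view.

```bash
python3 -m creep '[{"offset":[-2.1,-3.4,0],"roll":0,"grip":9.4},{"offset":[-2.1,-3.4,0],"roll":0,"grip":9.4},{"offset":[-2.1,-3.4,0],"roll":0,"grip":9.4},{"offset":[-2.1,-3.4,0],"roll":0,"grip":9.4},{"offset":[-2.1,-3.4,0],"roll":0,"grip":9.4},{"offset":[0,0,0],"roll":0,"grip":9.4},{"offset":[0,0,0],"roll":0,"grip":9.4}]' 10
python3 - <<'E'
from h import *
a=load("scene0");b=load("side0");w=load("wrist0")
print("turq",tri(a,(235,174),b,(315,328)),"black",tri(a,(286,180),b,(276,291)))
print("compact obl",ray(w,[(326,64),(444,46),(451,117),(332,131)],.008).round(4))
print("narrow circ",ray(w,(384,303),.008).round(4))
print("long top",ray(w,[(152,205),(242,180),(250,211),(165,238)],.028).round(4))
print("jar top",ray(w,(175,71),.062).round(4))
c=take("wrist","w1")
from station import ctrl
print(ctrl.sense()["eef_pos"],c["xyz"],c["rotation"])
E
```

```text
t: 0.73
eef_pos: [0.4659, 0.1747, 0.2261]
tool_rot: [3.141, 0.005, -0.005]
ft_force: [0.5, 0.4, -0.1]
grip_width: 1.002
turq [ 0.44323969 -0.37789739  0.07656269] black [ 0.38161087 -0.25036673  0.07579378]
compact obl [[0.5811 0.1536 0.008 ]
 [0.6979 0.1701 0.008 ]
 [0.7111 0.1033 0.008 ]
 [0.5878 0.0893 0.008 ]]
narrow circ [[ 0.6513 -0.1054  0.008 ]]
long top [[ 0.4     0.0139  0.028 ]
 [ 0.4953  0.0399  0.028 ]
 [ 0.502   0.0077  0.028 ]
 [ 0.4099 -0.0216  0.028 ]]
jar top [[0.4498 0.1357 0.062 ]]
[0.46566431 0.17464036 0.22609897] [0.4667546  0.24318036 0.38055848] [ 2.90101527  0.00481722 -0.00354884]
```

View pics/w1.png

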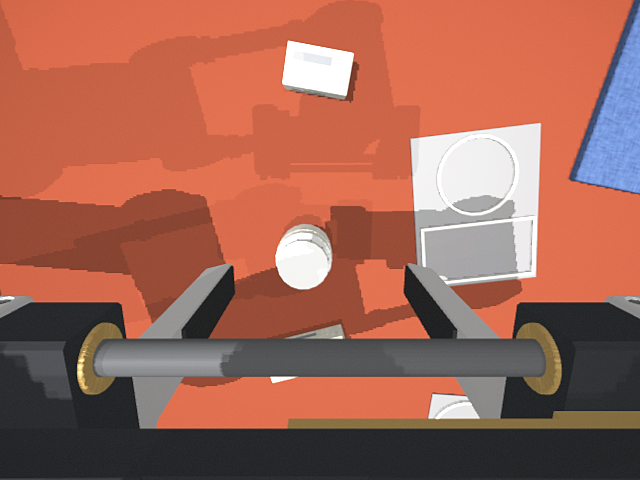

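The wrist view shows the short carton's top face with corners (289,41), (354,52), (347,95) and (282,83). The jar cap is centred at (303,262), the compact round well at (477,174), and the oblong well corners are (422,229), (537,216), (535,272) and (424,282).

```bash
python3 - <<'E'
from h import *
w=load("w1")
p=ray(w,[(289,41),(354,52),(347,95),(282,83)],.028);print("short",p.round(4),p.mean(0))
print("ang",np.degrees(np.arctan2(*(p[1]-p[0])[1::-1])),np.degrees(np.arctan2(*(p[2]-p[3])[1::-1])))
r=ray(w,(477,174),.008)[0];q=ray(w,[(422,229),(537,216),(535,272),(424,282)],.008)
print("round",r,"obl",q.round(4),q.mean(0),np.linalg.norm(r-q.mean(0)),"yaw",np.degrees(np.arctan2(*(r-q.mean(0))[1::-1]))-90)
print("jar",ray(w,(303,262),.062))
w=load("wrist0");p=ray(w,[(326,64),(444,46),(451,117),(332,131)],.008);print("obl from wrist0",p.mean(0))
p=ray(w,[(152,205),(242,180),(250,211),(165,238)],.028);print("long",p.mean(0))
E
```

```text
short [[0.4377 0.3425 0.028 ]
 [0.4981 0.3329 0.028 ]
 [0.4922 0.2954 0.028 ]
 [0.4302 0.3064 0.028 ]] [0.46457105 0.3193073  0.028     ]
ang -9.00265388463976 -10.016307627428622
round [0.63336195 0.21903383 0.008     ] obl [[0.5789 0.1591 0.008 ]
 [0.7038 0.1734 0.008 ]
 [0.711  0.1085 0.008 ]
 [0.5855 0.0966 0.008 ]] [0.64479297 0.13441111 0.008     ] 0.08539128449930165 yaw 7.693071652171
jar [[0.44944024 0.13872473 0.062     ]]
obl from wrist0 [0.64447043 0.12909217 0.008     ]
long [0.45181268 0.00999283 0.028     ]
```

Both wrist views agree, and the spacing between the wells measures 85.4 mm against a true 85. The short carton is at (0.4645, 0.318), angle −9.5°. Next I move over it and turn the jaws to +80.5°.

```bash
python3 -m creep '[{"offset":[0,-3.6,0],"roll":0,"grip":7},{"offset":[0,-3.6,0],"roll":0,"grip":7},{"offset":[0,-3.6,0],"roll":0,"grip":7},{"offset":[0,-3.0,0],"roll":0,"grip":7},{"offset":[0,0,0],"roll":0,"grip":7}]' 10
python3 -m creep '[{"offset":[0,0,2],"roll":-0.117,"grip":7},{"offset":[0,0,2],"roll":-0.117,"grip":7},{"offset":[0,0,2],"roll":-0.117,"grip":7},{"offset":[0,0,1],"roll":-0.117,"grip":7},{"offset":[0,0,1],"roll":-0.117,"grip":7},{"offset":[0,0,1],"roll":-0.117,"grip":7},{"offset":[0,0,0],"roll":-0.117,"grip":7},{"offset":[0,0,0],"roll":-0.117,"grip":7},{"offset":[0,0,0],"roll":-0.117,"grip":7},{"offset":[0,0,0],"roll":-0.117,"grip":7},{"offset":[0,0,0],"roll":-0.117,"grip":7},{"offset":[0,0,0],"roll":-0.117,"grip":7}]'
python3 -m creep '[{"offset":[0,0,0],"roll":0,"grip":7}]'
```

```text
t: 1.2
eef_pos: [0.4728, 0.3111, 0.2252]
tool_rot: [3.139, 0.003, -0.019]
ft_force: [0.0, -0.2, 0.8]
grip_width: 0.745
t: 2.2
eef_pos: [0.4868, 0.2915, 0.1267]
tool_rot: [-3.139, 0.014, 1.435]
ft_force: [-0.5, -0.8, -0.4]
grip_width: 0.744
t: 2.28
eef_pos: [0.488, 0.2896, 0.1264]
tool_rot: [-3.139, 0.015, 1.435]
ft_force: [-0.0, 0.1, -0.2]
grip_width: 0.742
```

```bash
cat > to.py <<'E'
import sys
from h import *
from station import ctrl
s=ctrl.sense();t=np.array([float(x) for x in sys.argv[1:4]]);M=R.from_euler("xyz",s["tool_rot"])
y=np.radians(float(sys.argv[4]))-s["tool_rot"][2]; y=(y+np.pi/2)%np.pi-np.pi/2
print("left: cm",(M.inv().apply(t-s["eef_pos"])*100).round(2),"roll",round(-y,3),"| t",round(s["t"],1),"pos",s["eef_pos"].round(4),"rot",s["tool_rot"].round(3),"F",s["ft_force"].round(1),"grip",round(s["grip_width"]*9.4,2))
E
python3 to.py .4645 .318 .1 80.5
```

```text
left: cm [ 2.54 -2.7   2.61] roll 0.03 | t 2.3 pos [0.488  0.2896 0.1264] rot [-3.139  0.015  1.435] F [-0.   0.1 -0.2] grip 6.97
```

```bash
python3 -m creep '[{"offset":[1.2,-1.4,0],"roll":0.03,"grip":7},{"offset":[1.2,-1.3,0],"roll":0,"grip":7},{"offset":[0,0,0],"roll":0,"grip":7}]'
python3 to.py .4645 .318 .1 80.5
python3 - <<'E'
from h import *
take("wrist","w2")
E
```

```text
t: 2.53
eef_pos: [0.4682, 0.3129, 0.1254]
tool_rot: [-3.14, 0.018, 1.387]
ft_force: [0.3, -0.1, 0.2]
grip_width: 0.743
left: cm [ 0.48 -0.45  2.54] roll -0.018 | t 2.5 pos [0.4682 0.3129 0.1254] rot [-3.14   0.018  1.387] F [ 0.3 -0.1  0.2] grip 6.99
```

View pics/w2.png

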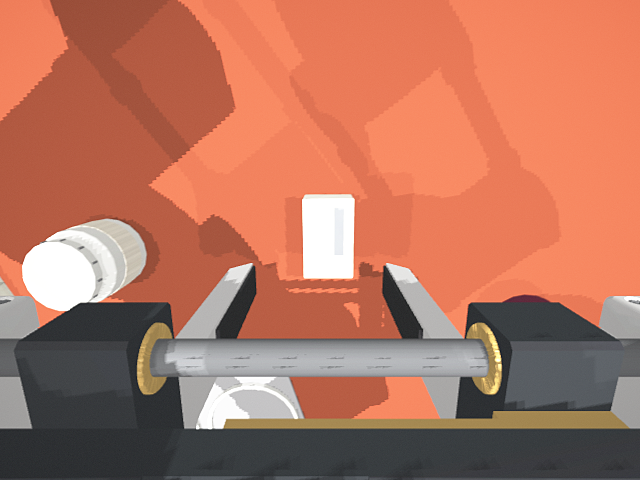

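The carton at (328,237) is square between the jaws, and the jar at (60,275) is clear of them. I'll check the centre by ray and descend.

```bash
python3 -c "
from h import *
w=load('w2');print(ray(w,[(328,238)],.028), ray(w,[(303,198),(354,198),(354,278),(302,278)],.028))"
python3 -m creep '[{"offset":[0.5,-0.4,2.5],"roll":-0.018,"grip":7},{"offset":[0,0,2],"roll":0,"grip":7},{"offset":[0,0,1.5],"roll":0,"grip":7},{"offset":[0,0,0],"roll":0,"grip":7}]'
python3 to.py .4645 .318 .034 80.5
```

```text
[[0.46370841 0.31879771 0.028     ]] [[0.43062408 0.30604448 0.028     ]
 [0.43733692 0.34284562 0.028     ]
 [0.49876852 0.33302252 0.028     ]
 [0.4916946  0.29327735 0.028     ]]
t: 2.92
eef_pos: [0.4718, 0.3128, 0.0653]
tool_rot: [3.135, 0.018, 1.398]
ft_force: [-0.5, 0.2, -0.5]
grip_width: 0.745
left: cm [ 0.44 -0.83  3.12] roll -0.007 | t 2.9 pos [0.4718 0.3128 0.0653] rot [3.135 0.018 1.398] F [-0.5  0.2 -0.5] grip 7.0
```

```bash
python3 -m creep '[{"offset":[0.4,-0.8,0],"roll":0,"grip":7},{"offset":[0,-0.2,1.3],"roll":0,"grip":7},{"offset":[0,-0.2,1.2],"roll":0,"grip":7},{"offset":[0,0,0],"roll":0,"grip":7}]'
python3 to.py .4645 .318 .034 80.5
```

```text
t: 3.25
eef_pos: [0.4636, 0.3171, 0.0419]
tool_rot: [3.131, 0.016, 1.391]
ft_force: [-0.7, -0.5, -0.8]
grip_width: 0.745
left: cm [0.12 0.07 0.79] roll -0.014 | t 3.2 pos [0.4636 0.3171 0.0419] rot [3.131 0.016 1.391] F [-0.7 -0.5 -0.8] grip 7.0
```

Now lower the last bit, close, then lift.

```bash
python3 -m creep '[{"offset":[0.1,0,0.8],"roll":-0.014,"grip":7},{"offset":[0,0,0],"roll":0,"grip":3.2},{"offset":[0,0,0],"roll":0,"grip":3.2},{"offset":[0,0,0],"roll":0,"grip":3.2},{"offset":[0,0,0],"roll":0,"grip":3.2},{"offset":[0,0,0],"roll":0,"grip":3.2},{"offset":[0,0,0],"roll":0,"grip":3.2}]' 15
python3 to.py .4645 .318 .034 80.5
python3 -m creep '[{"offset":[0,0,-2],"roll":0,"grip":3.2},{"offset":[0,0,-3],"roll":0,"grip":3.2},{"offset":[0,0,-3],"roll":0,"grip":3.2},{"offset":[0,0,-2],"roll":0,"grip":3.2},{"offset":[0,0,0],"roll":0,"grip":3.2}]'
python3 to.py .6445 .132 .14 97
```

```text
t: 3.83
eef_pos: [0.4671, 0.3192, 0.038]
tool_rot: [3.125, 0.012, 1.405]
ft_force: [-0.7, -0.1, -1.2]
grip_width: 0.406
left: cm [-0.16 -0.24  0.4 ] roll 0.0 | t 3.8 pos [0.4671 0.3192 0.038 ] rot [3.125 0.012 1.405] F [-0.7 -0.1 -1.2] grip 3.82
t: 4.25
eef_pos: [0.4641, 0.3199, 0.1403]
tool_rot: [3.129, 0.015, 1.405]
ft_force: [0.7, -0.0, -0.9]
grip_width: 0.406
left: cm [-15.55  20.89   0.53] roll -0.288 | t 4.2 pos [0.4641 0.3199 0.1403] rot [3.129 0.015 1.405] F [ 0.7 -0.  -0.9] grip 3.81
```

```bash
python3 -m creep '[{"offset":[-2.5,3.4,0],"roll":-0.06,"grip":3.2},{"offset":[-2.5,3.4,0],"roll":-0.06,"grip":3.2},{"offset":[-2.5,3.4,0],"roll":-0.06,"grip":3.2},{"offset":[-2.5,3.4,0],"roll":-0.06,"grip":3.2},{"offset":[-2.5,3.4,0],"roll":-0.05,"grip":3.2},{"offset":[-2,2.7,0],"roll":0,"grip":3.2},{"offset":[0,0,0],"roll":0,"grip":3.2},{"offset":[0,0,0],"roll":0,"grip":3.2}]'
python3 to.py .6475 .132 .09 97
```

```text
t: 4.92
eef_pos: [0.6598, 0.1692, 0.1379]
tool_rot: [3.138, 0.017, 1.715]
ft_force: [-0.5, 0.1, -0.2]
grip_width: 0.404
left: cm [-3.43 -1.77  4.84] roll 0.022 | t 4.9 pos [0.6598 0.1692 0.1379] rot [3.138 0.017 1.715] F [-0.5  0.1 -0.2] grip 3.8
```

```bash
python3 -m creep '[{"offset":[-1.7,-0.9,1.5],"roll":0.022,"grip":3.2},{"offset":[-1.7,-0.9,1.5],"roll":0,"grip":3.2},{"offset":[0,0,1.5],"roll":0,"grip":3.2},{"offset":[0,0,0],"roll":0,"grip":3.2},{"offset":[0,0,0],"roll":0,"grip":3.2}]'
python3 to.py .6475 .132 .042 97
```

```text
t: 5.33
eef_pos: [0.6409, 0.1338, 0.0877]
tool_rot: [-3.138, 0.015, 1.694]
ft_force: [0.4, -0.4, 0.0]
grip_width: 0.402
left: cm [-0.19  0.65  4.57] roll 0.001 | t 5.3 pos [0.6409 0.1338 0.0877] rot [-3.138  0.015  1.694] F [ 0.4 -0.4  0. ] grip 3.78
```

```bash
python3 -m creep '[{"offset":[-0.1,0.5,1.2],"roll":0,"grip":3.2},{"offset":[0,0.2,1.2],"roll":0,"grip":3.2},{"offset":[0,0,1],"roll":0,"grip":3.2},{"offset":[0,0,0],"roll":0,"grip":3.2}]'
python3 to.py .6475 .132 .042 97
```

```text
t: 5.67
eef_pos: [0.6483, 0.1364, 0.0525]
tool_rot: [-3.141, 0.014, 1.697]
ft_force: [-0.6, -0.2, 0.5]
grip_width: 0.404
left: cm [-0.41 -0.13  1.05] roll 0.004 | t 5.7 pos [0.6483 0.1364 0.0525] rot [-3.141  0.014  1.697] F [-0.6 -0.2  0.5] grip 3.8
```

```bash
python3 -m creep '[{"offset":[-0.4,-0.1,0.4],"roll":0,"grip":3.2},{"offset":[0,0,0.5],"roll":0,"grip":3.2},{"offset":[0,0,0],"roll":0,"grip":3.2},{"offset":[0,0,0],"roll":0,"grip":3.2}]'
python3 to.py .6475 .132 .042 97
```

```text
t: 6.0
eef_pos: [0.648, 0.1325, 0.0419]
tool_rot: [-3.14, 0.014, 1.698]
ft_force: [-0.8, 0.0, -0.4]
grip_width: 0.405
left: cm [-0.05 -0.06 -0.01] roll 0.005 | t 6.0 pos [0.648  0.1325 0.0419] rot [-3.14   0.014  1.698] F [-0.8  0.  -0.4] grip 3.81
```

```bash
python3 -m creep '[{"offset":[0,0,0],"roll":0,"grip":5.6},{"offset":[0,0,0],"roll":0,"grip":5.6},{"offset":[0,0,0],"roll":0,"grip":5.6},{"offset":[0,0,-2],"roll":0,"grip":5.6},{"offset":[0,0,-3],"roll":0,"grip":7},{"offset":[0,0,-3],"roll":0,"grip":7},{"offset":[0,0,-2],"roll":0,"grip":7},{"offset":[0,0,0],"roll":0,"grip":7}]'
python3 to.py .452 .010 .13 106
```

```text
t: 6.67
eef_pos: [0.6477, 0.1337, 0.1461]
tool_rot: [-3.139, 0.014, 1.697]
ft_force: [0.6, 0.6, 1.0]
grip_width: 0.745
left: cm [ -9.77 -20.97   1.8 ] roll -0.153 | t 6.7 pos [0.6477 0.1337 0.1461] rot [-3.139  0.014  1.697] F [0.6 0.6 1. ] grip 7.0
```

```bash
python3 -m creep '[{"offset":[-1.6,-3.5,0],"roll":-0.05,"grip":7},{"offset":[-1.6,-3.5,0],"roll":-0.05,"grip":7},{"offset":[-1.6,-3.5,0],"roll":-0.05,"grip":7},{"offset":[-1.6,-3.4,0],"roll":0,"grip":7},{"offset":[-1.4,-3,0],"roll":0,"grip":7},{"offset":[-1,-2.4,0],"roll":0,"grip":7},{"offset":[0,0,0],"roll":0,"grip":7},{"offset":[0,0,0],"roll":0,"grip":7}]'
python3 to.py .452 .010 .13 106
python3 - <<'E'
from h import *
take("wrist","w3");take("side","s3")
E
```

```text
t: 7.33
eef_pos: [0.4716, 0.0021, 0.1413]
tool_rot: [-3.139, 0.012, 1.858]
ft_force: [0.1, -0.2, 0.7]
grip_width: 0.741
left: cm [ 1.33 -1.65  1.12] roll 0.008 | t 7.3 pos [0.4716 0.0021 0.1413] rot [-3.139  0.012  1.858] F [ 0.1 -0.2  0.7] grip 6.96
```

View pics/w3.png

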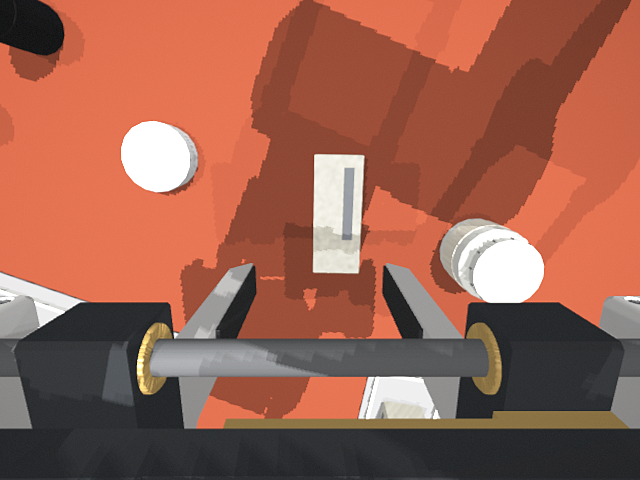

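The wrist view shows the long carton's top with corners (315,155), (364,156), (359,273) and (313,272). The tin is at (157,157) and the jar cap at (508,267), both clear of the jaws.

```bash
python3 -c "
from h import *
w=load('w3');p=ray(w,[(315,155),(364,156),(359,272),(313,271)],.028);print(p.round(4),p.mean(0));d=(p[3]+p[2]-p[0]-p[1])/2;print(np.linalg.norm(d),np.degrees(np.arctan2(d[1],d[0])));print('jar',ray(w,(508,267),.062),'tin',ray(w,(157,157),.022))"
python3 -m creep '[{"offset":[1.2,-1.5,1.5],"roll":0,"grip":7},{"offset":[0,0,2],"roll":0,"grip":7},{"offset":[0,0,2],"roll":0,"grip":7},{"offset":[0,0,0],"roll":0,"grip":7}]'
python3 to.py .452 .010 .036 106
```

```text
[[ 0.4091 -0.0211  0.028 ]
 [ 0.3992  0.0147  0.028 ]
 [ 0.4885  0.0399  0.028 ]
 [ 0.4986  0.0035  0.028 ]] [0.4488721  0.00925778 0.028     ]
0.09282297209756066 15.578673699546869
jar [[0.44388017 0.13287993 0.062     ]] tin [[ 0.44577543 -0.13904048  0.022     ]]
t: 7.77
eef_pos: [0.4614, 0.0116, 0.0854]
tool_rot: [3.136, 0.015, 1.862]
ft_force: [-1.2, -0.0, -0.2]
grip_width: 0.744
left: cm [ 0.19 -0.98  4.93] roll 0.012 | t 7.8 pos [0.4614 0.0116 0.0854] rot [3.136 0.015 1.862] F [-1.2 -0.  -0.2] grip 6.99
```

```bash
python3 -m creep '[{"offset":[0.2,-0.9,1.2],"roll":0.015,"grip":7},{"offset":[0,-0.4,1.3],"roll":0,"grip":7},{"offset":[0,-0.2,1.3],"roll":0,"grip":7},{"offset":[0,0,0],"roll":0,"grip":7},{"offset":[0,0,0],"roll":0,"grip":7}]'
python3 to.py .450 .010 .036 105.6
```

```text
t: 8.18
eef_pos: [0.4545, 0.0114, 0.0473]
tool_rot: [3.13, 0.016, 1.852]
ft_force: [-0.4, -0.2, -0.1]
grip_width: 0.742
left: cm [ 0.01 -0.49  1.12] roll 0.009 | t 8.2 pos [0.4545 0.0114 0.0473] rot [3.13  0.016 1.852] F [-0.4 -0.2 -0.1] grip 6.98
```

```bash
python3 -m creep '[{"offset":[0,-0.5,0.6],"roll":0.01,"grip":7},{"offset":[0,-0.1,0.6],"roll":0,"grip":7},{"offset":[0,0,0],"roll":0,"grip":3.2},{"offset":[0,0,0],"roll":0,"grip":3.2},{"offset":[0,0,0],"roll":0,"grip":3.2},{"offset":[0,0,0],"roll":0,"grip":3.2},{"offset":[0,0,0],"roll":0,"grip":3.2},{"offset":[0,0,0],"roll":0,"grip":3.2}]' 15
python3 to.py .450 .010 .036 105.6
python3 -m creep '[{"offset":[0,0,-2],"roll":0,"grip":3.2},{"offset":[0,0,-3],"roll":0,"grip":3.2},{"offset":[0,0,-3],"roll":0,"grip":3.2},{"offset":[0,0,-3],"roll":0,"grip":3.2},{"offset":[0,0,0],"roll":0,"grip":3.2}]'
python3 - <<'E'
from h import *
take("scene","sc4")
a=load("scene0");b=load("side0")
# narrow tray outer corners from contour in both views
for c,r in((a,(191,236,97,63)),(b,(363,261,58,62))):
    m=np.zeros((480,640),np.uint8);x,y,w,h=r;m[y:y+h,x:x+w]=grey(c)[y:y+h,x:x+w]
    cs,_=cv2.findContours(m,0,1);k=max(cs,key=cv2.contourArea)
    p=ray(c,k.reshape(-1,2),.004)[:,:2].astype(np.float32)*1000;q=cv2.minAreaRect(p);print(q)
E
python3 to.py .651 -.20 .14 -4
```

```text
t: 8.85
eef_pos: [0.4536, 0.0096, 0.0376]
tool_rot: [3.122, 0.019, 1.842]
ft_force: [0.2, 0.1, -0.1]
grip_width: 0.406
left: cm [ 0.13 -0.34  0.15] roll -0.001 | t 8.8 pos [0.4536 0.0096 0.0376] rot [3.122 0.019 1.842] F [ 0.2  0.1 -0.1] grip 3.81
t: 9.27
eef_pos: [0.449, 0.0111, 0.1504]
tool_rot: [3.128, 0.016, 1.841]
ft_force: [1.7, 0.2, -0.2]
grip_width: 0.403
((648.8968505859375, -176.11175537109375), (234.25033569335938, 95.39110565185547), 85.75377655029297)
((648.5009155273438, -177.11239624023438), (239.0040283203125, 95.51282501220703), 85.2591781616211)
left: cm [-25.78  13.94   1.34] roll -1.23 | t 9.3 pos [0.4476 0.0112 0.1482] rot [3.131 0.015 1.841] F [-0.4  0.1 -0.5] grip 3.77
```

The narrow tray centre agrees within 1 mm between the two views: (0.6487, −0.1766), yaw −4.5°. That puts the oblong well at (0.645, −0.2235). Next I transfer, then turn by +1.91 rad, which stays within joint 6's range.

```bash
python3 -m creep '[{"offset":[-3.2,1.7,0],"roll":0,"grip":3.2},{"offset":[-3.2,1.7,0],"roll":0,"grip":3.2},{"offset":[-3.2,1.7,0],"roll":0,"grip":3.2},{"offset":[-3.2,1.7,0],"roll":0,"grip":3.2},{"offset":[-3.2,1.7,0],"roll":0,"grip":3.2},{"offset":[-3.2,1.7,0],"roll":0,"grip":3.2},{"offset":[-2.5,1.4,0],"roll":0,"grip":3.2},{"offset":[-2,1,0],"roll":0,"grip":3.2},{"offset":[0,0,0],"roll":0,"grip":3.2}]'
python3 -m creep '[{"offset":[0,0,0],"roll":0.12,"grip":3.2},{"offset":[0,0,0],"roll":0.12,"grip":3.2},{"offset":[0,0,0],"roll":0.12,"grip":3.2},{"offset":[0,0,0],"roll":0.12,"grip":3.2},{"offset":[0,0,0],"roll":0.12,"grip":3.2},{"offset":[0,0,0],"roll":0.12,"grip":3.2},{"offset":[0,0,0],"roll":0.12,"grip":3.2},{"offset":[0,0,0],"roll":0.12,"grip":3.2},{"offset":[0,0,0],"roll":0.12,"grip":3.2},{"offset":[0,0,0],"roll":0.12,"grip":3.2},{"offset":[0,0,0],"roll":0.12,"grip":3.2},{"offset":[0,0,0],"roll":0.12,"grip":3.2}]'
python3 -m creep '[{"offset":[0,0,0],"roll":0.12,"grip":3.2},{"offset":[0,0,0],"roll":0.12,"grip":3.2},{"offset":[0,0,0],"roll":0.12,"grip":3.2},{"offset":[0,0,0],"roll":0,"grip":3.2}]'
python3 to.py .645 -.227 .1 -4.5
```

```text
t: 10.07
eef_pos: [0.631, -0.1892, 0.1367]
tool_rot: [-3.136, 0.003, 1.844]
ft_force: [0.4, -0.2, -0.1]
grip_width: 0.403
t: 11.07
eef_pos: [0.6121, -0.1774, 0.1135]
tool_rot: [-3.11, 0.039, 0.346]
ft_force: [-0.1, 0.4, -1.4]
grip_width: 0.405
t: 11.4
eef_pos: [0.6051, -0.1721, 0.1071]
tool_rot: [-3.12, 0.061, -0.03]
ft_force: [-0.3, -0.2, 0.4]
grip_width: 0.403
left: cm [4.19 5.38 0.34] roll 0.048 | t 11.4 pos [ 0.6051 -0.1721  0.1071] rot [-3.12   0.061 -0.03 ] F [-0.3 -0.2  0.4] grip 3.79
```

```bash
python3 -m creep '[{"offset":[2.1,2.7,-0.5],"roll":0.048,"grip":3.2},{"offset":[2.1,2.7,-0.3],"roll":0,"grip":3.2},{"offset":[0,0,0],"roll":0,"grip":3.2},{"offset":[0,0,0],"roll":0,"grip":3.2}]'
python3 to.py .645 -.227 .06 -4.5
```

```text
t: 11.73
eef_pos: [0.6388, -0.224, 0.1059]
tool_rot: [-3.116, 0.076, -0.065]
ft_force: [-0.0, 0.7, -0.5]
grip_width: 0.401
left: cm [0.98 0.37 4.52] roll 0.013 | t 11.7 pos [ 0.6388 -0.224   0.1059] rot [-3.116  0.076 -0.065] F [-0.   0.7 -0.5] grip 3.77
```

```bash
python3 -m creep '[{"offset":[0.8,0.3,1.2],"roll":0.013,"grip":3.2},{"offset":[0.2,0,1.2],"roll":0,"grip":3.2},{"offset":[0.2,0,1.2],"roll":0,"grip":3.2},{"offset":[0,0,0],"roll":0,"grip":3.2},{"offset":[0,0,0],"roll":0,"grip":3.2}]'
python3 to.py .645 -.227 .043 -4.5
python3 -c "
from h import *
take('wrist','w5')"
```

```text
t: 12.15
eef_pos: [0.6445, -0.2224, 0.062]
tool_rot: [-3.113, 0.084, -0.073]
ft_force: [0.1, 1.4, -0.1]
grip_width: 0.405
left: cm [0.25 0.51 1.87] roll 0.006 | t 12.2 pos [ 0.6445 -0.2224  0.062 ] rot [-3.113  0.084 -0.073] F [ 0.1  1.4 -0.1] grip 3.81
```

View pics/w5.png

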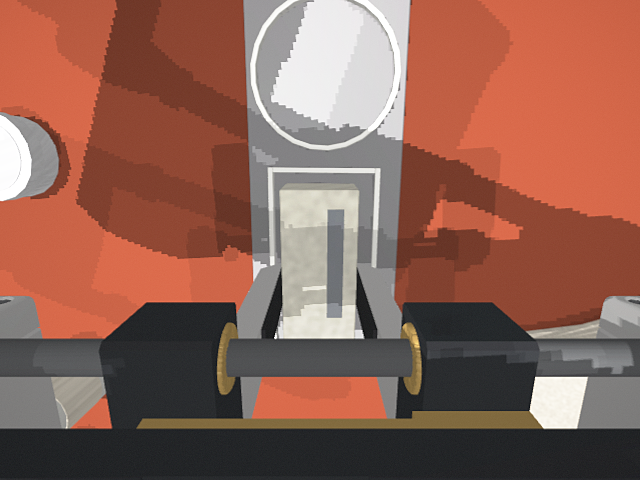

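The carton sits inside the oblong well's outline, with its far end at (320,185) and the wall at row 170. The round well is centred at (326,72). Now lower and release.

```bash
python3 -c "
from h import *
w=load('w5');print('round',ray(w,(326,73),.008),'wall',ray(w,[(270,170),(379,170)],.008),'end',ray(w,[(281,187),(357,187)],.045))"
python3 -m creep '[{"offset":[0.2,0.4,0.5],"roll":0,"grip":3.2},{"offset":[0.1,0,0.5],"roll":0,"grip":3.2},{"offset":[0,0,0.5],"roll":0,"grip":3.2},{"offset":[0,0,0],"roll":0,"grip":3.2},{"offset":[0,0,0],"roll":0,"grip":3.2}]'
python3 to.py .645 -.227 .043 -4.5
```

```text
round [[ 0.65197471 -0.10943504  0.008     ]] wall [[ 0.61431113 -0.16101199  0.008     ]
 [ 0.67974653 -0.16556402  0.008     ]] end [[ 0.62748727 -0.16954892  0.045     ]
 [ 0.66556095 -0.17204332  0.045     ]]
t: 12.62
eef_pos: [0.6458, -0.2254, 0.0461]
tool_rot: [-3.112, 0.083, -0.071]
ft_force: [0.5, -0.8, -0.0]
grip_width: 0.405
left: cm [-0.04  0.17  0.31] roll 0.007 | t 12.6 pos [ 0.6458 -0.2254  0.0461] rot [-3.112  0.083 -0.071] F [ 0.5 -0.8 -0. ] grip 3.8
```

```bash
python3 -m creep '[{"offset":[0,0.1,0.4],"roll":0,"grip":3.2},{"offset":[0,0,0],"roll":0,"grip":3.2},{"offset":[0,0,0],"roll":0,"grip":5.6},{"offset":[0,0,0],"roll":0,"grip":5.6},{"offset":[0,0,0],"roll":0,"grip":5.6},{"offset":[0,0,-2],"roll":0,"grip":5.6},{"offset":[0,0,-3],"roll":0,"grip":7},{"offset":[0,0,-3],"roll":0,"grip":7},{"offset":[0,0,-3],"roll":0,"grip":7},{"offset":[0,0,-3],"roll":0,"grip":7},{"offset":[0,0,0],"roll":0,"grip":7}]'
python3 to.py .4635 -.301 .19 -4.5
```

```text
t: 13.53
eef_pos: [0.6556, -0.2311, 0.1856]
tool_rot: [-3.111, 0.088, -0.071]
ft_force: [0.9, -0.6, 0.4]
grip_width: 0.746
left: cm [-18.63   8.37   0.95] roll 0.007 | t 13.5 pos [ 0.6556 -0.2311  0.1856] rot [-3.111  0.088 -0.071] F [ 0.9 -0.6  0.4] grip 7.02
```

```bash
python3 -m creep '[{"offset":[-3.1,1.4,0],"roll":-0.06,"grip":6.6},{"offset":[-3.1,1.4,0],"roll":-0.06,"grip":6.6},{"offset":[-3.1,1.2,0],"roll":-0.06,"grip":6.6},{"offset":[-3.1,1,0],"roll":-0.06,"grip":6.6},{"offset":[-3,0.8,0],"roll":-0.06,"grip":6.6},{"offset":[-2.5,0.4,0],"roll":-0.05,"grip":6.6},{"offset":[0,0,0],"roll":0,"grip":6.6},{"offset":[0,0,0],"roll":0,"grip":6.6}]'
python3 to.py .4635 -.301 .16 16
python3 - <<'E'
from h import *
take("wrist","w6")
E
```

```text
t: 14.2
eef_pos: [0.4762, -0.3084, 0.1972]
tool_rot: [-3.085, 0.067, 0.3]
ft_force: [0.6, 0.2, 0.1]
grip_width: 0.704
left: cm [-0.75 -0.87  3.83] roll 0.021 | t 14.2 pos [ 0.4762 -0.3084  0.1972] rot [-3.085  0.067  0.3  ] F [0.6 0.2 0.1] grip 6.62
```

View pics/w6.png

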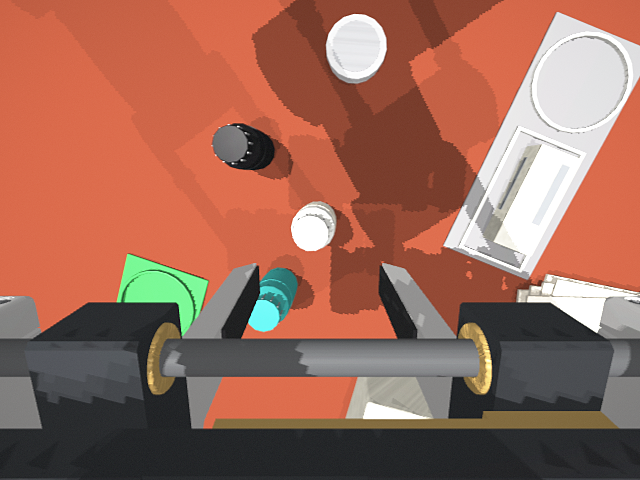

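The view shows the white bottle's cap at (313,233), the turquoise cap at (266,317) and the black cap at (233,146). The long carton lies in its well at (530,195).

```bash
python3 -c "
from h import *
w=load('w6')
print('bottle',ray(w,(313,233),.085),'turq',ray(w,(266,317),.08),'black',ray(w,(233,146),.08),'tin',ray(w,(355,47),.022),w['xyz'],w['rotation'])
print('carton corners', ray(w,[(549,144),(580,157),(525,252),(492,236)],.031))"
```

```text
bottle [[ 0.46098494 -0.30112365  0.085     ]] turq [[ 0.44378739 -0.38485807  0.08      ]] black [[ 0.3800449  -0.25492839  0.08      ]] tin [[ 0.44556014 -0.14129439  0.022     ]] [ 0.4684019  -0.2483608   0.35496308] [2.95780556 0.06674009 0.30126255]
carton corners [[ 0.63368057 -0.17201925  0.031     ]
 [ 0.66318307 -0.17457071  0.031     ]
 [ 0.65298583 -0.26789364  0.031     ]
 [ 0.61892121 -0.26303324  0.031     ]]
```

```bash
python3 -m creep '[{"offset":[-1,-0.7,1],"roll":0.02,"grip":6.6},{"offset":[-0.4,-0.2,2],"roll":0,"grip":6.6},{"offset":[0,0,2],"roll":0,"grip":6.6},{"offset":[0,0,0],"roll":0,"grip":6.6}]'
python3 to.py .462 -.301 .11 16
```

```text
t: 14.58
eef_pos: [0.4612, -0.3013, 0.1478]
tool_rot: [-3.09, 0.064, 0.28]
ft_force: [0.1, 1.3, 0.2]
grip_width: 0.698
left: cm [0.33 0.19 3.76] roll 0.001 | t 14.6 pos [ 0.4612 -0.3013  0.1478] rot [-3.09   0.064  0.28 ] F [0.1 1.3 0.2] grip 6.56
```

```bash
python3 to.py .462 -.301 .046 16; python3 -m creep '[{"offset":[0.2,0.1,1.5],"roll":0,"grip":6.6},{"offset":[0.2,0.1,1.5],"roll":0,"grip":6.6},{"offset":[0.1,0,1.5],"roll":0,"grip":6.6},{"offset":[0.1,0,1.5],"roll":0,"grip":6.6},{"offset":[0,0,0],"roll":0,"grip":6.6}]'
python3 to.py .462 -.301 .046 16
```

```text
left: cm [ 0.73  0.52 10.14] roll 0.001 | t 14.6 pos [ 0.4612 -0.3013  0.1478] rot [-3.09   0.064  0.28 ] F [0.1 1.3 0.2] grip 6.56
t: 15.0
eef_pos: [0.4711, -0.2987, 0.0872]
tool_rot: [-3.093, 0.059, 0.283]
ft_force: [-0.3, 0.4, 0.4]
grip_width: 0.702
left: cm [-0.69  0.17  4.16] roll 0.004 | t 15.0 pos [ 0.4711 -0.2987  0.0872] rot [-3.093  0.059  0.283] F [-0.3  0.4  0.4] grip 6.6
```

```bash
python3 -m creep '[{"offset":[-0.8,0.2,0],"roll":0,"grip":6.6},{"offset":[-0.1,0.1,1.3],"roll":0,"grip":6.6},{"offset":[-0.1,0.1,1.3],"roll":0,"grip":6.6},{"offset":[0,0,0],"roll":0,"grip":6.6}]'
python3 to.py .462 -.301 .046 16
```

```text
t: 15.33
eef_pos: [0.4647, -0.3065, 0.0648]
tool_rot: [-3.099, 0.055, 0.286]
ft_force: [-0.3, 0.9, 1.2]
grip_width: 0.699
left: cm [-0.   -0.53  1.9 ] roll 0.007 | t 15.3 pos [ 0.4647 -0.3065  0.0648] rot [-3.099  0.055  0.286] F [-0.3  0.9  1.2] grip 6.58
```

```bash
python3 -m creep '[{"offset":[0,-0.5,0.8],"roll":0,"grip":6.6},{"offset":[0,-0.1,1.0],"roll":0,"grip":6.6},{"offset":[0,0,0],"roll":0,"grip":6.6},{"offset":[0,0,0],"roll":0,"grip":6.6}]'
python3 to.py .462 -.301 .046 16
```

```text
t: 15.67
eef_pos: [0.4637, -0.3015, 0.0492]
tool_rot: [-3.104, 0.052, 0.286]
ft_force: [-0.1, 0.5, -0.1]
grip_width: 0.707
left: cm [-0.14 -0.08  0.33] roll 0.007 | t 15.7 pos [ 0.4637 -0.3015  0.0492] rot [-3.104  0.052  0.286] F [-0.1  0.5 -0.1] grip 6.64
```

```bash
python3 -m creep '[{"offset":[-0.1,0,0],"roll":0,"grip":3.2},{"offset":[0,0,0],"roll":0,"grip":3.2},{"offset":[0,0,0],"roll":0,"grip":3.2},{"offset":[0,0,0],"roll":0,"grip":3.2},{"offset":[0,0,0],"roll":0,"grip":3.2},{"offset":[0,0,0],"roll":0,"grip":3.2}]' 18
python3 to.py .462 -.301 .046 16
python3 -m creep '[{"offset":[0,0,-2],"roll":0,"grip":3.2},{"offset":[0,0,-2.5],"roll":0,"grip":3.2},{"offset":[0,0,-3],"roll":0,"grip":3.2},{"offset":[0,0,-2],"roll":0,"grip":3.2},{"offset":[0,0,0],"roll":0,"grip":3.2}]'
python3 to.py .634 .218 .14 16
```

```text
t: 16.17
eef_pos: [0.4635, -0.3025, 0.0509]
tool_rot: [-3.106, 0.051, 0.286]
ft_force: [0.5, 0.2, -0.5]
grip_width: 0.399
left: cm [-0.07 -0.16  0.5 ] roll 0.007 | t 16.2 pos [ 0.4635 -0.3025  0.0509] rot [-3.106  0.051  0.286] F [ 0.5  0.2 -0.5] grip 3.75
t: 16.58
eef_pos: [0.4678, -0.3032, 0.1468]
tool_rot: [-3.1, 0.054, 0.286]
ft_force: [0.3, -0.6, 0.1]
grip_width: 0.398
left: cm [ 30.65 -45.31   0.9 ] roll 0.007 | t 16.6 pos [ 0.4678 -0.3032  0.1468] rot [-3.1    0.054  0.286] F [ 0.3 -0.6  0.1] grip 3.74
```

```bash
python3 -m creep '[{"offset":[1.5,-2.2,0],"roll":0,"grip":3.2},{"offset":[2,-3,0],"roll":0,"grip":3.2},{"offset":[2.2,-3.2,0],"roll":0,"grip":3.2},{"offset":[2.2,-3.2,0],"roll":0,"grip":3.2},{"offset":[2.2,-3.2,0],"roll":0,"grip":3.2},{"offset":[2.2,-3.2,0],"roll":0,"grip":3.2},{"offset":[2.2,-3.2,0],"roll":0,"grip":3.2},{"offset":[2.2,-3.2,0],"roll":0,"grip":3.2},{"offset":[2.2,-3.2,0],"roll":0,"grip":3.2},{"offset":[2,-3,0],"roll":0,"grip":3.2},{"offset":[1.5,-2.2,0],"roll":0,"grip":3.2},{"offset":[0,0,0],"roll":0,"grip":3.2}]'
python3 to.py .634 .218 .14 16
```

```text
t: 17.58
eef_pos: [0.5925, 0.0886, 0.133]
tool_rot: [-3.098, 0.064, 0.277]
ft_force: [-0.1, 0.4, 0.3]
grip_width: 0.399
left: cm [  7.47 -11.35  -0.68] roll -0.002 | t 17.6 pos [0.5925 0.0886 0.133 ] rot [-3.098  0.064  0.277] F [-0.1  0.4  0.3] grip 3.75
```

```bash
python3 -m creep '[{"offset":[1.8,-2.8,-0.2],"roll":0,"grip":3.2},{"offset":[1.9,-2.9,-0.2],"roll":0,"grip":3.2},{"offset":[1.9,-2.9,0],"roll":0,"grip":3.2},{"offset":[1.6,-2.4,0],"roll":0,"grip":3.2},{"offset":[0,0,0],"roll":0,"grip":3.2},{"offset":[0,0,0],"roll":0,"grip":3.2}]'
python3 to.py .634 .218 .057 16
python3 -c "
from h import *
take('wrist','w7')"
```

```text
t: 18.08
eef_pos: [0.6293, 0.217, 0.1269]
tool_rot: [-3.1, 0.077, 0.279]
ft_force: [0.2, -1.0, -1.4]
grip_width: 0.397
left: cm [1.02 0.32 6.92] roll -0.001 | t 18.1 pos [0.6293 0.217  0.1269] rot [-3.1    0.077  0.279] F [ 0.2 -1.  -1.4] grip 3.73
```

View pics/w7.png

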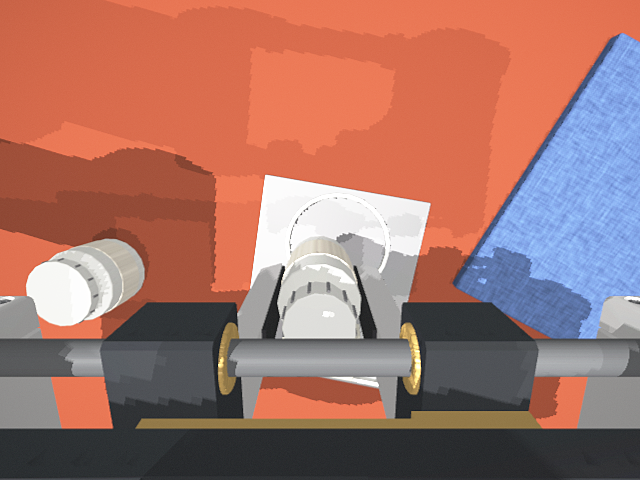

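The bottle is held over the round well, whose ring is at (340,245). Now lowering.

```bash
python3 -m creep '[{"offset":[0.4,0.1,1.2],"roll":0,"grip":3.2},{"offset":[0.2,0.1,1.2],"roll":0,"grip":3.2},{"offset":[0.1,0.1,1.2],"roll":0,"grip":3.2},{"offset":[0,0,1],"roll":0,"grip":3.2},{"offset":[0,0,0],"roll":0,"grip":3.2}]'
python3 to.py .634 .218 .055 16; python3 -c "
from h import *
print(ray(load('w7'),(340,245),.008))"
```

```text
t: 18.55
eef_pos: [0.6309, 0.2099, 0.0737]
tool_rot: [-3.101, 0.082, 0.272]
ft_force: [-1.0, -0.2, -0.3]
grip_width: 0.399
left: cm [ 0.67 -0.63  1.85] roll -0.007 | t 18.6 pos [0.6309 0.2099 0.0737] rot [-3.101  0.082  0.272] F [-1.  -0.2 -0.3] grip 3.75
[[0.63731805 0.21802008 0.008     ]]
```

```bash
python3 -m creep '[{"offset":[0.6,-0.7,0],"roll":0,"grip":3.2},{"offset":[0.2,-0.1,0.7],"roll":0,"grip":3.2},{"offset":[0,-0.1,0.7],"roll":0,"grip":3.2},{"offset":[0,0,0],"roll":0,"grip":3.2},{"offset":[0,0,0],"roll":0,"grip":3.2}]'
python3 to.py .635 .218 .055 16
```

```text
t: 18.97
eef_pos: [0.6353, 0.2201, 0.0572]
tool_rot: [-3.102, 0.083, 0.27]
ft_force: [-1.4, 0.2, -0.1]
grip_width: 0.403
left: cm [-0.06  0.2   0.22] roll -0.01 | t 19.0 pos [0.6353 0.2201 0.0572] rot [-3.102  0.083  0.27 ] F [-1.4  0.2 -0.1] grip 3.79
```

```bash
python3 -m creep '[{"offset":[0,0.1,0.3],"roll":0,"grip":3.2},{"offset":[0,0,0],"roll":0,"grip":3.2},{"offset":[0,0,0],"roll":0,"grip":4.4},{"offset":[0,0,0],"roll":0,"grip":7},{"offset":[0,0,0],"roll":0,"grip":7},{"offset":[0,0,0],"roll":0,"grip":7}]'
python3 to.py .635 .218 .155 16
```

```text
t: 19.47
eef_pos: [0.6363, 0.2196, 0.0559]
tool_rot: [-3.102, 0.08, 0.27]
ft_force: [1.0, 0.6, 0.4]
grip_width: 0.644
left: cm [-0.96 -0.27 -9.86] roll -0.009 | t 19.5 pos [0.6363 0.2196 0.0559] rot [-3.102  0.08   0.27 ] F [1.  0.6 0.4] grip 6.06
```

```bash
python3 -m creep '[{"offset":[-0.15,0,-1.8],"roll":0,"grip":7},{"offset":[-0.2,0,-2],"roll":0,"grip":7},{"offset":[-0.2,0,-2],"roll":0,"grip":7},{"offset":[-0.2,0,-2],"roll":0,"grip":7},{"offset":[-0.2,0,-2],"roll":0,"grip":7},{"offset":[-0.2,0,-2],"roll":0,"grip":9.2},{"offset":[0,0,0],"roll":0,"grip":9.2}]'
python3 to.py .449 .137 .17 10
python3 -c "
from h import *
c=take('scene','sc8');cv2.imwrite('pics/sc8c.png',cv2.resize(c['frame'][160:400,160:480,::-1],None,fx=2.4,fy=2.4))"
```

```text
t: 20.05
eef_pos: [0.6345, 0.214, 0.1784]
tool_rot: [-3.102, 0.083, 0.27]
ft_force: [-0.5, -0.0, 1.4]
grip_width: 0.855
left: cm [-19.79   2.57   2.4 ] roll 0.096 | t 20.1 pos [0.6345 0.214  0.1784] rot [-3.102  0.083  0.27 ] F [-0.5 -0.   1.4] grip 8.03
```

View pics/sc8c.png

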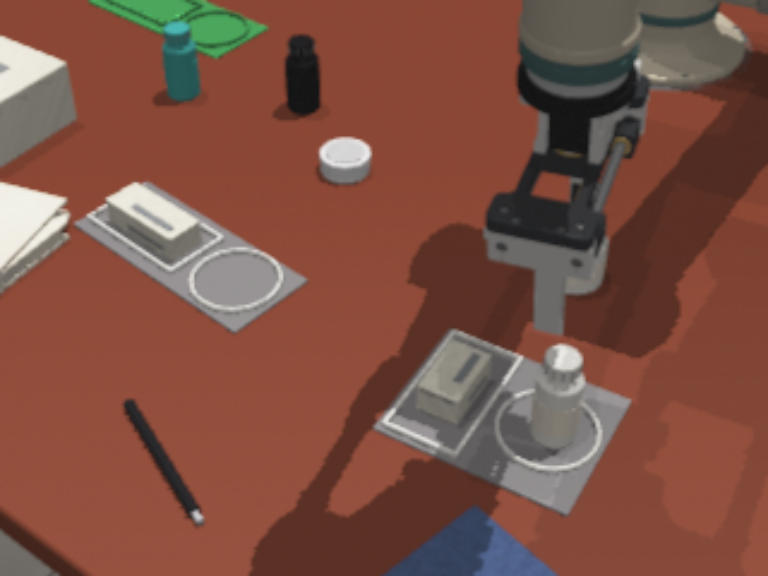

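The three placed things sit upright or flat in their wells, with the bottle at crop (555,400), the short carton at (455,380) and the long carton at (155,222). The jar is next.

```bash
python3 -m creep '[{"offset":[-2.5,0.3,0],"roll":0,"grip":9.2},{"offset":[-3,0.4,0],"roll":0,"grip":9.2},{"offset":[-3,0.4,0],"roll":0,"grip":9.2},{"offset":[-3,0.4,0],"roll":0,"grip":9.2},{"offset":[-3,0.4,0],"roll":0,"grip":9.2},{"offset":[-2.5,0.3,0],"roll":0,"grip":9.2},{"offset":[0,0,0],"roll":0,"grip":9.2},{"offset":[0,0,0],"roll":0,"grip":9.2}]'
python3 to.py .448 .136 .14 15
python3 -c "
from h import *
c=take('wrist','w9');m=grey(c,70,150)
k,l,st,ce=cv2.connectedComponentsWithStats(m);print([list(s) for s in st if s[4]>800])"
```

```text
t: 20.77
eef_pos: [0.4635, 0.1442, 0.1773]
tool_rot: [-3.1, 0.103, 0.271]
ft_force: [0.1, 0.0, 0.7]
grip_width: 0.98
left: cm [-1.32  0.54  3.87] roll 0.009 | t 20.8 pos [0.4635 0.1442 0.1773] rot [-3.1    0.103  0.271] F [0.1 0.  0.7] grip 9.21
[[np.int32(0), np.int32(0), np.int32(640), np.int32(480), np.int32(276228)], [np.int32(444), np.int32(146), np.int32(191), np.int32(188), np.int32(22836)], [np.int32(283), np.int32(207), np.int32(67), np.int32(73), np.int32(3828)], [np.int32(105), np.int32(358), np.int32(423), np.int32(9), np.int32(2836)]]
```

View pics/w9.png

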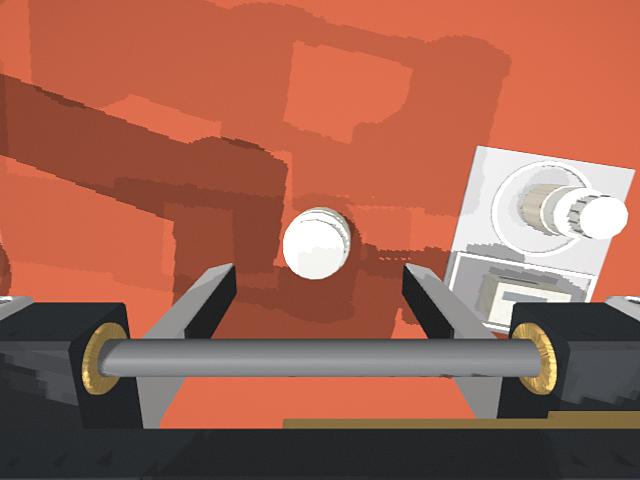

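The jar cap is at (315,248), clear of everything. Tool tilt has grown to 0.1 rad, so I'll test whether turning back reduces it.

```bash
python3 -c "
from h import *
print(ray(load('w9'),(315,248),.062))"
python3 -m creep '[{"offset":[0,0,0],"roll":-0.12,"grip":9.2},{"offset":[0,0,0],"roll":-0.12,"grip":9.2},{"offset":[0,0,0],"roll":-0.12,"grip":9.2},{"offset":[0,0,0],"roll":-0.12,"grip":9.2},{"offset":[0,0,0],"roll":-0.12,"grip":9.2},{"offset":[0,0,0],"roll":-0.12,"grip":9.2},{"offset":[0,0,0],"roll":0,"grip":9.2}]'
python3 to.py .448 .136 .14 55
python3 -m creep '[{"offset":[0,0,0],"roll":-0.12,"grip":9.2},{"offset":[0,0,0],"roll":-0.12,"grip":9.2},{"offset":[0,0,0],"roll":-0.12,"grip":9.2},{"offset":[0,0,0],"roll":-0.12,"grip":9.2},{"offset":[0,0,0],"roll":-0.12,"grip":9.2},{"offset":[0,0,0],"roll":-0.12,"grip":9.2},{"offset":[0,0,0],"roll":0,"grip":9.2}]'
python3 to.py .448 .136 .14 100
```

```text
[[0.44968112 0.13695631 0.062     ]]
t: 21.4
eef_pos: [0.4704, 0.1469, 0.1716]
tool_rot: [-3.038, 0.048, 1.022]
ft_force: [0.1, 0.1, 0.1]
grip_width: 0.978
left: cm [-1.94 -1.    3.37] roll 0.062 | t 21.4 pos [0.4704 0.1469 0.1716] rot [-3.038  0.048  1.022] F [0.1 0.1 0.1] grip 9.19
t: 21.98
eef_pos: [0.477, 0.1494, 0.1665]
tool_rot: [-3.031, -0.034, 1.75]
ft_force: [0.4, 0.6, 0.0]
grip_width: 0.982
left: cm [-0.89 -2.78  2.95] roll 0.005 | t 22.0 pos [0.477  0.1494 0.1665] rot [-3.031 -0.034  1.75 ] F [0.4 0.6 0. ] grip 9.23
```

```bash
python3 -m creep '[{"offset":[-0.5,-1,-4],"roll":0,"grip":9.2},{"offset":[-0.5,-1,-4],"roll":0,"grip":9.2},{"offset":[0,-0.8,-4],"roll":0,"grip":9.2},{"offset":[0,0,0],"roll":0,"grip":9.2}]'
python3 to.py .449 .137 .14 100
python3 -m creep '[{"offset":[0,0,4],"roll":0,"grip":9.2},{"offset":[0,0,4],"roll":0,"grip":9.2},{"offset":[0,0,4],"roll":0,"grip":9.2},{"offset":[0,0,0],"roll":0,"grip":9.2}]'
python3 to.py .449 .137 .14 100
```

```text
t: 22.32
eef_pos: [0.4659, 0.1332, 0.2882]
tool_rot: [-3.02, -0.032, 1.728]
ft_force: [0.4, 0.2, 0.5]
grip_width: 0.98
left: cm [ 0.16  0.21 14.92] roll -0.017 | t 22.3 pos [0.4659 0.1332 0.2882] rot [-3.02  -0.032  1.728] F [0.4 0.2 0.5] grip 9.21
t: 22.65
eef_pos: [0.4583, 0.136, 0.1699]
tool_rot: [-3.038, -0.03, 1.708]
ft_force: [-0.9, 0.1, 0.1]
grip_width: 0.978
left: cm [ 0.13 -0.6   3.07] roll -0.038 | t 22.6 pos [0.4583 0.136  0.1699] rot [-3.038 -0.03   1.708] F [-0.9  0.1  0.1] grip 9.2
```

With the jaws along y, the tilt lies in the pad plane, so it won't affect the grip on the cylinder. Descending on the jar.

```bash
python3 -m creep '[{"offset":[0.1,-0.3,1.5],"roll":0,"grip":9.2},{"offset":[0,0,2],"roll":0,"grip":9.2},{"offset":[0,0,2],"roll":0,"grip":9.2},{"offset":[0,0,1.5],"roll":0,"grip":9.2},{"offset":[0,0,0],"roll":0,"grip":9.2}]'
python3 to.py .449 .137 .042 98
```

```text
t: 23.07
eef_pos: [0.4533, 0.1391, 0.1013]
tool_rot: [-3.042, -0.028, 1.69]
ft_force: [-0.2, 0.2, 0.4]
grip_width: 0.98
left: cm [-0.33  0.14  5.94] roll -0.021 | t 23.1 pos [0.4533 0.1391 0.1013] rot [-3.042 -0.028  1.69 ] F [-0.2  0.2  0.4] grip 9.21
```

```bash
python3 -m creep '[{"offset":[-0.3,0,1.3],"roll":0,"grip":9.2},{"offset":[0,-0.1,1.3],"roll":0,"grip":9.2},{"offset":[0,0,1.3],"roll":0,"grip":9.2},{"offset":[0,0,1],"roll":0,"grip":9.2},{"offset":[0,0,0],"roll":0,"grip":9.2}]'
python3 to.py .449 .137 .042 98
```

```text
t: 23.48
eef_pos: [0.4577, 0.1384, 0.0577]
tool_rot: [-3.055, -0.028, 1.678]
ft_force: [-0.3, -0.3, 0.2]
grip_width: 0.979
left: cm [-0.09 -0.74  1.64] roll -0.032 | t 23.5 pos [0.4577 0.1384 0.0577] rot [-3.055 -0.028  1.678] F [-0.3 -0.3  0.2] grip 9.2
```

```bash
python3 -m creep '[{"offset":[-0.1,-0.8,0.5],"roll":0,"grip":9.2},{"offset":[0,-0.2,0.9],"roll":0,"grip":9.2},{"offset":[0,0,0],"roll":0,"grip":9.2},{"offset":[0,0,0],"roll":0,"grip":9.2}]'
python3 to.py .449 .137 .042 96
```

```text
t: 23.82
eef_pos: [0.4494, 0.1369, 0.0474]
tool_rot: [-3.061, -0.028, 1.676]
ft_force: [0.5, -0.3, -0.6]
grip_width: 0.979
left: cm [-0.    0.    0.54] roll 0.0 | t 23.8 pos [0.4494 0.1369 0.0474] rot [-3.061 -0.028  1.676] F [ 0.5 -0.3 -0.6] grip 9.2
```

```bash
python3 -m creep '[{"offset":[0,0,0.6],"roll":0,"grip":9.2},{"offset":[0,0,0],"roll":0,"grip":5},{"offset":[0,0,0],"roll":0,"grip":5},{"offset":[0,0,0],"roll":0,"grip":5},{"offset":[0,0,0],"roll":0,"grip":5},{"offset":[0,0,0],"roll":0,"grip":5},{"offset":[0,0,0],"roll":0,"grip":5}]' 20
python3 to.py .449 .137 .042 96
python3 -m creep '[{"offset":[0,0,-2],"roll":0,"grip":5},{"offset":[0,0,-2.5],"roll":0,"grip":5},{"offset":[0,0,-3],"roll":0,"grip":5},{"offset":[0,0,-2],"roll":0,"grip":5},{"offset":[0,0,0],"roll":0,"grip":5}]'
python3 to.py .653 -.109 .13 96
```

```text
t: 24.4
eef_pos: [0.4506, 0.1372, 0.0433]
tool_rot: [-3.065, -0.028, 1.675]
ft_force: [-0.9, -0.6, -1.3]
grip_width: 0.617
left: cm [-0.   -0.15  0.14] roll -0.0 | t 24.4 pos [0.4506 0.1372 0.0433] rot [-3.065 -0.028  1.675] F [-0.9 -0.6 -1.3] grip 5.8
t: 24.82
eef_pos: [0.456, 0.135, 0.1392]
tool_rot: [-3.057, -0.027, 1.675]
ft_force: [0.3, 0.3, -0.4]
grip_width: 0.615
left: cm [-26.33  17.02  -1.24] roll -0.001 | t 24.8 pos [0.456  0.135  0.1392] rot [-3.057 -0.027  1.675] F [ 0.3  0.3 -0.4] grip 5.78
```

```bash
python3 -m creep '[{"offset":[-2.4,1.6,0],"roll":0,"grip":5},{"offset":[-3.1,2,0],"roll":0,"grip":5},{"offset":[-3.1,2,0],"roll":0,"grip":5},{"offset":[-3.1,2,0],"roll":0,"grip":5},{"offset":[-3.1,2,0],"roll":0,"grip":5},{"offset":[-3.1,2,0],"roll":0,"grip":5},{"offset":[-3.1,2,0],"roll":0,"grip":5},{"offset":[-2.4,1.6,0],"roll":0,"grip":5},{"offset":[0,0,0],"roll":0,"grip":5},{"offset":[0,0,0],"roll":0,"grip":5}]'
python3 to.py .653 -.109 .09 96
```

```text
t: 25.65
eef_pos: [0.6322, -0.0894, 0.1045]
tool_rot: [-3.046, -0.034, 1.678]
ft_force: [-0.5, 0.8, -1.2]
grip_width: 0.617
left: cm [-2.21  1.98  1.19] roll 0.002 | t 25.6 pos [ 0.6322 -0.0894  0.1045] rot [-3.046 -0.034  1.678] F [-0.5  0.8 -1.2] grip 5.8
```

```bash
python3 -m creep '[{"offset":[-1.1,1,0.3],"roll":0,"grip":5},{"offset":[-1,1,0.8],"roll":0,"grip":5},{"offset":[0,0,0.8],"roll":0,"grip":5},{"offset":[0,0,0],"roll":0,"grip":5},{"offset":[0,0,0],"roll":0,"grip":5}]'
python3 to.py .653 -.109 .0465 96
```

```text
t: 26.07
eef_pos: [0.6508, -0.1062, 0.0769]
tool_rot: [-3.039, -0.037, 1.679]
ft_force: [-0.9, 0.3, -1.2]
grip_width: 0.615
left: cm [-0.41  0.5   2.99] roll 0.004 | t 26.1 pos [ 0.6508 -0.1062  0.0769] rot [-3.039 -0.037  1.679] F [-0.9  0.3 -1.2] grip 5.78
```

```bash
python3 -m creep '[{"offset":[-0.3,0.4,0.8],"roll":0,"grip":5},{"offset":[-0.1,0.1,0.8],"roll":0,"grip":5},{"offset":[0,0,0.8],"roll":0,"grip":5},{"offset":[0,0,0],"roll":0,"grip":5},{"offset":[0,0,0],"roll":0,"grip":5}]'
python3 to.py .653 -.109 .0465 96
```

```text
t: 26.48
eef_pos: [0.6525, -0.1066, 0.0501]
tool_rot: [-3.038, -0.038, 1.682]
ft_force: [0.9, 0.3, -1.1]
grip_width: 0.615
left: cm [-0.26  0.06  0.35] roll 0.007 | t 26.5 pos [ 0.6525 -0.1066  0.0501] rot [-3.038 -0.038  1.682] F [ 0.9  0.3 -1.1] grip 5.78
```

```bash
python3 -m creep '[{"offset":[-0.2,0,0.2],"roll":0,"grip":5},{"offset":[0,0,0.2],"roll":0,"grip":5},{"offset":[0,0,0],"roll":0,"grip":5}]'
python3 to.py .653 -.109 .0465 96
python3 -m creep '[{"offset":[0,0,0],"roll":0,"grip":6.4},{"offset":[0,0,0],"roll":0,"grip":7.4},{"offset":[0,0,0],"roll":0,"grip":7.4},{"offset":[0,0,0],"roll":0,"grip":7.4},{"offset":[0,0,-2],"roll":0,"grip":7.4},{"offset":[0,0,-2.5],"roll":0,"grip":7.4},{"offset":[0,0,-3],"roll":0,"grip":7.4},{"offset":[0,0,-4],"roll":0,"grip":7.4},{"offset":[0,0,-4],"roll":0,"grip":7.4},{"offset":[0,0,0],"roll":0,"grip":7.4}]'
python3 -m creep '[{"offset":[0,-3,-2],"roll":0,"grip":7.4},{"offset":[0,-3,-2],"roll":0,"grip":7.4},{"offset":[0,-3,0],"roll":0,"grip":7.4},{"offset":[0,-3,0],"roll":0,"grip":7.4},{"offset":[0,-3,0],"roll":0,"grip":7.4},{"offset":[0,-2,0],"roll":0,"grip":7.4},{"offset":[0,0,0],"roll":0,"grip":7.4},{"offset":[0,0,0],"roll":0,"grip":7.4}]'
python3 -c "
from h import *
c=take('scene','sc10');cv2.imwrite('pics/sc10c.png',cv2.resize(c['frame'][160:400,160:480,::-1],None,fx=2.4,fy=2.4))
c=take('side','si10');cv2.imwrite('pics/si10c.png',cv2.resize(c['frame'][170:350,240:480,::-1],None,fx=3.2,fy=3.2))"
```

```text
t: 26.73
eef_pos: [0.6524, -0.1086, 0.0469]
tool_rot: [-3.039, -0.037, 1.683]
ft_force: [-0.1, 1.0, -0.7]
grip_width: 0.616
left: cm [-0.04  0.06  0.04] roll 0.007 | t 26.7 pos [ 0.6524 -0.1086  0.0469] rot [-3.039 -0.037  1.683] F [-0.1  1.  -0.7] grip 5.79
t: 27.57
eef_pos: [0.6676, -0.1123, 0.2051]
tool_rot: [-3.033, -0.04, 1.682]
ft_force: [1.4, -0.9, 1.2]
grip_width: 0.788
t: 28.23
eef_pos: [0.5, -0.1335, 0.2647]
tool_rot: [-3.04, -0.037, 1.683]
ft_force: [0.8, 0.2, -0.2]
grip_width: 0.786
```

View pics/sc10c.png

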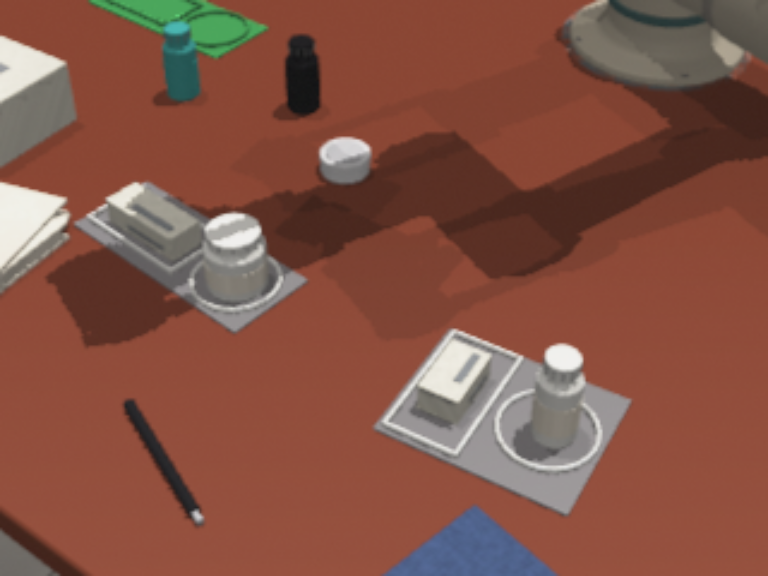

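View pics/si10c.png

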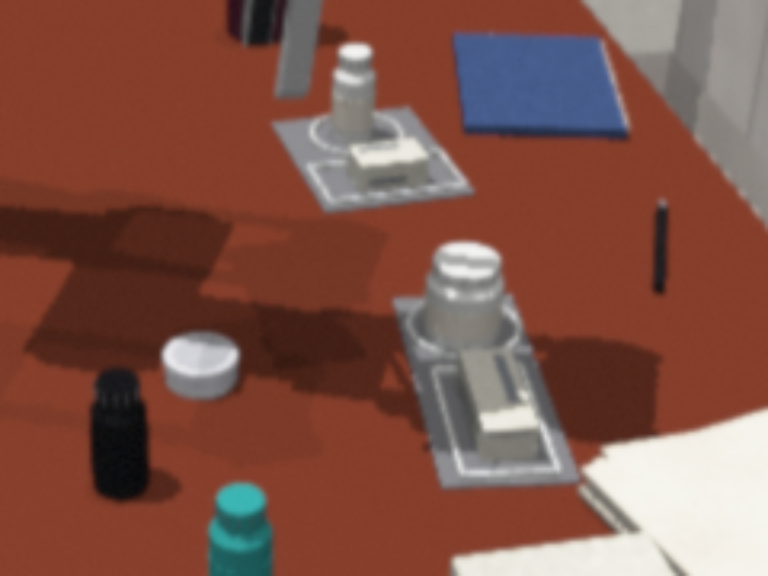

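All four things look placed, flat or upright, with the tin unmoved. I'll check numerically by triangulating the top centres.

```bash
python3 - <<'E'
from h import *
a=load("sc10");b=load("si10")
S=lambda u:(160+u[0]/2.4-.3,160+u[1]/2.4-.3); D=lambda u:(240+u[0]/3.2-.3,170+u[1]/3.2-.3)
rot=lambda v,d:R.from_euler("z",d,degrees=True).as_matrix()[:2,:2]@v
C=np.array([.6393,.176]),6.8; N=np.array([.6487,-.1766]),-4.5
for n,u,v,t,g in(("bottle",(563,358),(355,52),C,(0,39)),("short",(458,366),(390,150),C,(0,-46)),("jar",(234,232),(468,260),N,(0,68)),("long",(153,213),(496,385),N,(0,-48))):
    p=tri(a,S(u),b,D(v));print(n,p.round(4),"tray mm",(rot(p[:2]-t[0],-t[1])*1000).round(1),"goal",g)
for nm,u,v in(("tin",(345,153),(201,354)),):print(nm,tri(a,S(u),b,D(v)).round(3))
a0=load("scene0");d=cv2.absdiff(a["frame"],a0["frame"]).max(2)
print("changed px flask/tissue",(d[290:405,505:585]>40).sum(),(d[165:225,100:190]>40).sum())
E
```

```text
bottle [0.6342 0.2197 0.0874] tray mm [ 0.1 44. ] goal (0, 39)
short [0.6476 0.1321 0.0338] tray mm [  3.  -44.6] goal (0, -46)
jar [ 0.6535 -0.1064  0.0639] tray mm [-0.8 70.3] goal (0, 68)
long [ 0.6477 -0.2185  0.0294] tray mm [  2.3 -41.8] goal (0, -48)
tin [ 0.45  -0.14   0.021]
changed px flask/tissue 0 0
```

```bash
python3 -m creep '[{"offset":[0,0,0],"roll":0,"grip":7.4},{"offset":[0,0,0],"roll":0,"grip":7.4}]'; python3 -c "
from station import ctrl
print(ctrl.hand_in())"
```

```text
t: 28.5
eef_pos: [0.5031, -0.1334, 0.2635]
tool_rot: [-3.04, -0.038, 1.685]
ft_force: [0.6, -0.7, -0.7]
grip_width: 0.789
the job is handed in; nothing more can be done
None
```

I placed all four things in their wells and handed the job in at about 28.5 s, with the gripper open and clear; the hand-in gives no verdict.

**Placement check:** the last two-view triangulation, in each tray's own frame, put every thing within the 15 mm limit:

| Thing | Measured (mm) | Well centre (mm) | Off centre (mm) |
|---|---|---|---|
| Slim bottle | (0, 44) | (0, 39) | 5 |
| Short carton | (3, −45) | (0, −46) | 3 |
| Squat jar | (−1, 70) | (0, 68) | 2 |
| Long carton | (2, −42) | (0, −48) | 7 |

**Upright and flat:** the final pictures show the bottle and jar upright and the cartons flat and lengthwise. I judged this by eye and did not measure the angles.

**Bystanders:** the tin measured within about 2 mm of its start. The flask and tissue box showed no changed pixels in the scene view.

**Disagreements:** the tool drifted to about 0.1 rad of tilt as the job went on, and I could not fully correct it. I placed the things with that tilt, and they settled level when released. The triangulated top heights came out 1 to 3 mm off the expected values, which is about the calibration error.

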